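# Sweep the dust caps into the scoop tray

## Robot

A 6-joint arm with a two-finger parallel gripper is mounted at the origin on a cart in front of the work surface, level with it; the furniture and walls round the work are solid. World frame = base frame: x ahead of the robot, y to its left, z up, the work surface at z = 0. Lengths are in m, angles in rad, forces in N, time in s.
With the tool pointing down it reaches from about 0.35 to 0.775 m from the base axis. Payload 5.5 kg.
Tool frame: the origin (TCP) lies midway between the tips of the shut fingers; the grasp point (between the pads) lies 19 mm behind it; z points along the fingers, y is the line along which they close (so a half turn about z gives the same grasp; the last joint's range is limited). The gripper opens to 85 mm and grips with 20 to 120 N. Pads are 22 mm wide; open, the fingers measure 114 mm over their backs; the gripper's body (76 mm by 85 mm) begins 54 mm behind the grasp point. The pads swing forward as they close: fully open they stand 13 mm farther back than shut.
Start: joints at [-1.314, 0.313, 0.046, 1.304, 0, 1.431], TCP at [0.222, -0.53, 0.231] pointing down, gripper open.
Joint ranges: [-2.76, 2.76], [-0.86, 1.69], [-1.03, 1.26], [-2.2, 2.34], [-1.47, 1.5], [-3.14, 3.14]. Speed limits (rad/s): [2.57, 2.57, 3.14, 3.14, 3.14, 3.14].

## Interface

Orientations are given as a unit quaternion [w, x, y, z].
In Python, from workcell import env gives the robot as it stands. The module is installed in compiled form; this text tells all that it offers.
- The arm moves only by the tool carry_out, never from a script. Its argument "series" is a list of rows, each an object with "delta_rot": the turn, a rotation vector about the world's x, y, z normalised to -1 to 1, where 1 is 0.1 rad, a list of three; "travel": the shift along the world's x, y, z normalised to -1 to 1, where 1 is 0.025 m, a list of three; "fingers": the closure, from -1 (fully open) to 1 (shut). In form: [{"delta_rot": [ax, ay, az], "travel": [tx, ty, tz], "fingers": fingers}, ...]. A call has 1 to 5 rows; each row shifts and turns the commanded pose from where the row before left it; what a row does not reach is not made up. A row lasts 1/8 s, in which the tool goes at most 62.5 mm and 10.7 degrees, less where a joint would pass 70% of its speed; a pose out of reach is approached as far as the arm can. A call with a number of a shift or a turn outside -1 to 1 is refused whole. A call with a gripper value outside its range is refused whole. The fingers move at their own pace and stop on an object; "squeeze" is the grip in N (left out, the last holds). Time passes only in rows, so rows that do not move let the fingers close. It gives the time, the measured TCP pose, the force, the opening and the grip force at its end, in the units of the state.
- env.get_state(): the state, without advancing time (a new reading comes with each control period).
- env.read_camera(name): name is "side" or "top"; returns a dict with "color" (400x640x3 uint8, red, green, blue), "fx", "fy", "cx", "cy" (pixels), "world_from_camera" (4x4, takes a point from camera to world coordinates). Camera axes: x right, y up, looking along -z (the intrinsics and any distortion apply to the point x, -y, -z); pixel columns grow to the right and rows downward; lengths in m; the calibration is good to about 2 mm. A picture is of the moment at which its call begins. There is no depth.
- env.hand_in(): hands the job in; it is judged then, once.
The state is a dict: "clock": time; "joint_pos": joint angles; "qvel": joint speeds; "tau": joint torques, N m; "tcp_pos": TCP position; "orientation": TCP orientation; "wrist_force": force on the tool from outside, world axes, zero at the start; "ft_torque": the same for the moment, N m; "finger_gap": finger opening in m; "grip_force": force on a finger pad.
Only numpy, scipy, OpenCV 4.12 (cv2) and the standard library are available. Lean on these libraries where they do the work, as an engineer would, in place of code of your own. Each camera call takes 0.05 s, during which the arm holds its last target. There are 200 camera calls.

## Task

Three small black dust caps lie about on the desk to the right of the low metal tray. Sweep them with your fingertips along the desk, through the tray's open front, until all three lie flat and wholly inside the tray. Only push them, gently: do not pinch them, tip them up or lift them, and leave the petri dish, the roll of tape and the white tube where they stand.

Things in the scene. Friction and masses are not known exactly. Their poses are not given: they have to be found in the camera images.
- tray: low bare-metal scoop tray, fixed to the desk, 140 mm deep (its x), 226 wide (its y); walls 3 mm thick, 25 high on three sides, inner faces at x = +67 and y = +-110. Origin: centre of underside, z up. Its open front, at x = -70, faces its -x (roughly to the robot's right); there a ramp 12 mm long rises to the 2 mm thick floor. A tab sticks out 22 mm behind. Clear above
- cap_1: a round flat black eyepiece dust cap, 36 mm across, 12 mm high, about 15 g, loose, lying flat on the desk to the right of the tray; origin at the centre of its underside, z up; it slides when pushed at its rim
- cap_2: a round flat black eyepiece dust cap, 36 mm across, 12 mm high, about 15 g, loose, lying flat on the desk to the right of the tray; origin at the centre of its underside, z up; it slides when pushed at its rim
- cap_3: a round flat black eyepiece dust cap, 36 mm across, 12 mm high, about 15 g, loose, lying flat on the desk to the right of the tray; origin at the centre of its underside, z up; it slides when pushed at its rim
- tube: a white plastic storage tube with screw lid, 35 mm across, 54 mm high, standing upright and loose on the desk near the caps; origin at the centre of its underside; a bystander
- dish: a clear round petri dish, 56 mm across, 15 mm high, loose on the desk near the caps; origin at the centre of its underside; a bystander
- tape: a roll of beige tape lying flat, 52 mm across, 19 mm high, loose on the desk near the caps; origin at the centre of its underside; a bystander
There are look-alikes about, which are no part of the job. Leave any green look-alike of the cap_1 alone.

How it is judged:
By the outcome, as a careful person would: the job done as asked, in the order asked, and still so for the second after the job is handed in, with the robot touching nothing.
It also fails if it takes over 64 s, if anything falls off the work surface, if the arm or the gripper's body presses on something with over 40 N, if the wrist force passes 120 N, or if a joint passes its speed limit or range.

## Working session

There is one attempt and no reset: what is moved stays moved. The work goes in short steps, Python scripts to look and compute and a tool call to move; the robot and the scene stay as the last step left them, time stands still between calls to the robot, and variables do not carry over. Pictures are saved under pics/ and viewed, at most 10 in all, crops included, and the job is handed in when it is done.

Besides the shell and the picture viewer there is one more tool, called after ">>>" as name([rows], argument=value, ...), one row to a line, values as JSON. carry_out: Moves the arm, as the interface text tells. Its arguments: {"type":"object","properties":{"series":{"type":"array","items":{"type":"object","properties":{"delta_rot":{"type":"array","items":{"type":"number"}},"travel":{"type":"array","items":{"type":"number"}},"fingers":{"type":"number"}}}},"squeeze":{"type":"number"}},"required":["series"]}

```bash
mkdir -p pics
cat > h.py <<'E'
import numpy as np, cv2
from workcell import env
def pix2w(c,u,v,z):
    T=np.array(c["world_from_camera"]); d=np.array([(u-c["cx"])/c["fx"],-(v-c["cy"])/c["fy"],-1.])
    d=T[:3,:3]@d; o=T[:3,3]; return o+d*(z-o[2])/d[2]
def w2pix(c,p):
    T=np.array(c["world_from_camera"]); q=T[:3,:3].T@(np.array(p)-T[:3,3])
    return c["cx"]-c["fx"]*q[0]/q[2], c["cy"]+c["fy"]*q[1]/q[2]
E
python3 - <<'E'
from h import *
for n in("top","side"):
    c=env.read_camera(n); cv2.imwrite(f"pics/{n}0.png",c["color"][:,:,::-1]); print({k:v for k,v in c.items() if k!="color"})
print(env.get_state())
E
```

```text
{'fx': 441.85883887901906, 'fy': 441.85883887901906, 'cx': 324.72718365117566, 'cy': 200.24572440454028, 'world_from_camera': array([[-1.02282947e-03,  9.97931193e-01, -6.42828683e-02,
         4.64082970e-01],
       [-9.99968645e-01, -5.15899347e-04,  7.90203300e-03,
        -2.46571611e-02],
       [ 7.85252173e-03,  6.42889352e-02,  9.97900431e-01,
         9.20536374e-01],
       [ 0.00000000e+00,  0.00000000e+00,  0.00000000e+00,
         1.00000000e+00]])}
{'fx': 371.09135522909776, 'fy': 371.09135522909776, 'cx': 322.4459316188729, 'cy': 203.66062657734835, 'world_from_camera': array([[ 0.28772447,  0.47045347, -0.83419911, -0.23102873],
       [-0.95739331,  0.11877852, -0.26322938, -0.24077076],
       [-0.02475224,  0.87439419,  0.48458449,  0.47342713],
       [ 0.        ,  0.        ,  0.        ,  1.        ]])}
{'clock': 0.1, 'joint_pos': array([-1.31357816e+00,  3.13916864e-01,  4.51337420e-02,  1.30359214e+00,
        1.47410564e-05,  1.43118906e+00]), 'qvel': array([ 0.00023258, -0.00142384,  0.00185587, -0.00110587,  0.00149762,
        0.00155584]), 'tau': array([ 1.78544818e-03, -4.81728888e+01,  2.99241936e+01,  1.28178194e-02,
       -1.54943887e-04, -4.97813375e-06]), 'tcp_pos': array([ 0.22211386, -0.52990114,  0.23051966]), 'orientation': array([-7.88538613e-04,  9.80380384e-01,  1.97113369e-01, -3.90406059e-05]), 'wrist_force': array([ 0.5746611 ,  0.12832971, -0.32719199]), 'ft_torque': array([-0.01817107, -0.00965014, -0.01770088]), 'grip_force': 0.0, 'finger_gap': 0.0855310807351452}
```

View pics/top0.png

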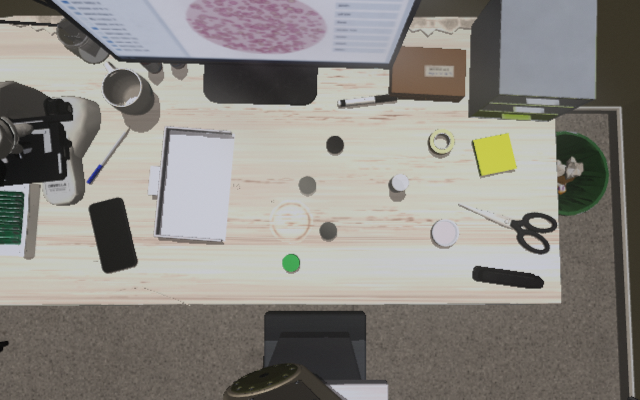

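View pics/side0.png

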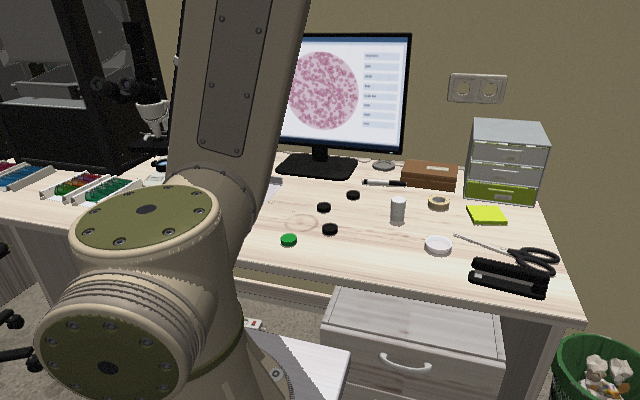

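Top view: black caps at (335,145), (307,185), (328,231). The green look-alike at (291,263) is to be left alone. Tray front edge runs at about (233,133)-(223,242), tube at (400,184), dish at (444,233), tape at (441,142). The ring at (291,221) looks like a flat stain. I'll confirm in a crop and measure.

Run:
```python
from h import *
c=env.read_camera("top"); im=c["color"][:,:,::-1].copy()
cv2.imwrite("pics/crop1.png",cv2.resize(im[110:290,140:380],None,fx=3.3,fy=3.3,interpolation=cv2.INTER_CUBIC))
for n,u,v,z in [("c1",335,145,.012),("c2",307,185,.012),("c3",328,231,.012),("green",291,263,.012),("tube",400,184,.054),("dish",444,233,.015),("tape",441,142,.019),
 ("tr_fu",233,133,.025),("tr_fd",223,242,.025),("tr_bu",165,129,.025),("tr_bd",157,239,.025),("edge",328,303,0)]:
    print(n,pix2w(c,u,v,z).round(4))
s=env.read_camera("side")
for n,u,v,z in [("c1",353,194,.012),("c2",323,206,.012),("c3",330,228,.012)]: print(n,pix2w(s,u,v,z).round(4))
```

```text
c1 [ 0.6376 -0.0533  0.012 ]
c2 [0.5542 0.0047 0.012 ]
c3 [ 0.4594 -0.0385  0.012 ]
green [0.3943 0.0371 0.012 ]
tube [ 0.5519 -0.18    0.054 ]
dish [ 0.4551 -0.2761  0.015 ]
tape [ 0.6426 -0.2722  0.019 ]
tr_fu [0.6599 0.1559 0.025 ]
tr_fd [0.4376 0.1733 0.025 ]
tr_bu [0.668 0.295 0.025]
tr_bd [0.4437 0.3061 0.025 ]
edge [ 0.3116 -0.0385  0.    ]
c1 [ 0.6345 -0.0543  0.012 ]
c2 [0.5519 0.005  0.012 ]
c3 [ 0.4573 -0.0401  0.012 ]
```

View pics/crop1.png

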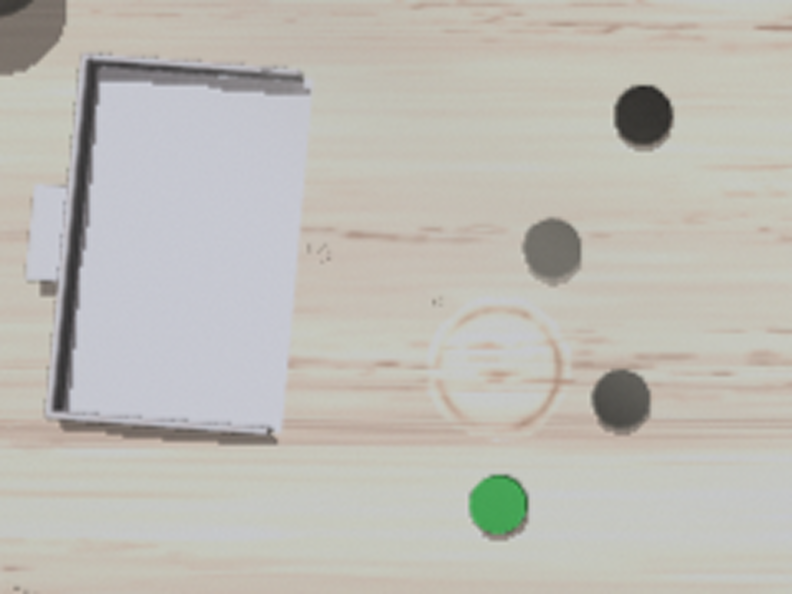

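The crop confirms three black caps at crop (643,115), (552,248), (621,399), with both cameras agreeing to 3 mm. The green cap is separate, and the ring is about 85 mm across and flat, so it's a stain. The dish is at (444,233). The tray centre is about (0.552, 0.232), with its open front at y≈0.163. I'll push each cap along +y with two fingertips about 22 mm apart, cradling its rim.

>>> carry_out([
  {"delta_rot":[0,0,0.98],"travel":[0.92,0.95,-0.2],"fingers":0.48},
  {"delta_rot":[0,0,0.98],"travel":[0.92,0.95,-0.2],"fingers":0.48},
  {"delta_rot":[0,0,0.98],"travel":[0.92,0.95,-0.2],"fingers":0.48},
  {"delta_rot":[0,0,0.98],"travel":[0.92,0.95,-0.2],"fingers":0.48},
  {"delta_rot":[0,0,0.98],"travel":[0.92,0.95,-0.2],"fingers":0.48},
], squeeze=20)

```text
clock: 0.82
tcp_pos: [0.3378, -0.4107, 0.206]
orientation: [-0.0, 0.903, 0.43, 0.0]
wrist_force: [1.3, -0.0, -0.5]
finger_gap: 0.0223
grip_force: 0.0
```

>>> carry_out([
  {"delta_rot":[0,0,0.98],"travel":[0.92,0.95,-0.2],"fingers":0.48},
  {"delta_rot":[0,0,0.98],"travel":[0.92,0.95,-0.2],"fingers":0.48},
  {"delta_rot":[0,0,0.98],"travel":[0.92,0.95,-0.2],"fingers":0.48},
  {"delta_rot":[0,0,0.98],"travel":[0.92,0.95,-0.2],"fingers":0.48},
  {"delta_rot":[0,0,0.98],"travel":[0.92,0.95,-0.2],"fingers":0.48},
])

```text
clock: 1.45
tcp_pos: [0.4528, -0.292, 0.181]
orientation: [-0.0, 0.771, 0.637, -0.0]
wrist_force: [-0.6, -0.5, -0.1]
finger_gap: 0.0223
grip_force: 0.0
```

>>> carry_out([
  {"delta_rot":[0,0,0.98],"travel":[0.92,0.95,0],"fingers":0.48},
  {"delta_rot":[0,0,0.98],"travel":[0.92,0.95,0],"fingers":0.48},
  {"delta_rot":[0,0,0],"travel":[0.92,0.95,0],"fingers":0.48},
  {"delta_rot":[0,0,0],"travel":[0.92,0.95,0],"fingers":0.48},
  {"delta_rot":[0,0,0],"travel":[0.92,0.95,0],"fingers":0.48},
])

```text
clock: 2.08
tcp_pos: [0.5678, -0.1732, 0.1811]
orientation: [-0.0, 0.706, 0.708, -0.0]
wrist_force: [-0.2, 0.2, 0.5]
finger_gap: 0.0224
grip_force: 0.0
```

>>> carry_out([
  {"delta_rot":[0,0,0],"travel":[0.92,0.95,0],"fingers":0.48},
  {"delta_rot":[0,0,0],"travel":[0.92,0.95,0],"fingers":0.48},
  {"delta_rot":[0,0,0],"travel":[0.92,0.95,0],"fingers":0.48},
  {"delta_rot":[0,0,0],"travel":[0,0,-1],"fingers":0.48},
  {"delta_rot":[0,0,0],"travel":[0,0,-1],"fingers":0.48},
])

```text
clock: 2.7
tcp_pos: [0.6367, -0.1022, 0.1306]
orientation: [0.0, 0.706, 0.708, 0.0]
wrist_force: [-0.1, -0.3, 0.7]
finger_gap: 0.022
grip_force: 0.0
```

>>> carry_out([
  {"delta_rot":[0,0,0],"travel":[0,0,-1],"fingers":0.48},
  {"delta_rot":[0,0,0],"travel":[0,0,-1],"fingers":0.48},
  {"delta_rot":[0,0,0],"travel":[0,0,-1],"fingers":0.48},
  {"delta_rot":[0,0,0],"travel":[0,0,-0.6],"fingers":0.48},
  {"delta_rot":[0,0,0],"travel":[0,0,0],"fingers":0.48},
])

```text
clock: 3.32
tcp_pos: [0.6352, -0.1026, 0.04]
orientation: [-0.001, 0.706, 0.708, -0.001]
wrist_force: [-0.3, -0.4, 0.7]
finger_gap: 0.0222
grip_force: 0.0
```

>>> carry_out([
  {"delta_rot":[0,0,0],"travel":[0.04,0,-0.8],"fingers":0.48},
  {"delta_rot":[0,0,0],"travel":[0,0,-0.4],"fingers":0.48},
  {"delta_rot":[0,0,0],"travel":[0,0,-0.2],"fingers":0.48},
  {"delta_rot":[0,0,0],"travel":[0,0,0],"fingers":0.48},
])

```text
clock: 3.82
tcp_pos: [0.6373, -0.1029, 0.0065]
orientation: [0.0, 0.706, 0.708, 0.0]
wrist_force: [0.1, -0.4, 0.6]
finger_gap: 0.0222
grip_force: 0.0
```

Run:
```python
from h import *
s=env.read_camera("side")["color"][:,:,::-1]; t=env.read_camera("top")["color"][:,:,::-1]
a=cv2.resize(s[120:260,240:440],(800,560)); cv2.imwrite("pics/s1.png",a)
print(env.get_state()["tcp_pos"],env.get_state()["wrist_force"])
```

```text
[ 0.63762978 -0.10298282  0.0069668 ] [0.83346719 0.2507239  0.18012885]
```

View pics/s1.png

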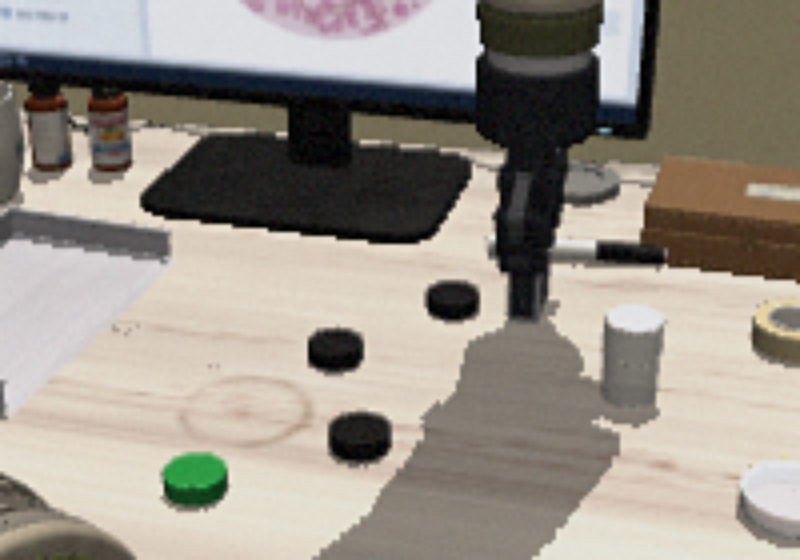

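The fingertips at crop (525,310) stand just right of cap (452,298), in line with it and close to the desk. Now the push.

>>> carry_out([
  {"delta_rot":[0,0,0],"travel":[0,0.4,-0.06],"fingers":0.48},
  {"delta_rot":[0,0,0],"travel":[0,0.4,0],"fingers":0.48},
  {"delta_rot":[0,0,0],"travel":[-0.04,0.5,0],"fingers":0.48},
  {"delta_rot":[0,0,0],"travel":[-0.04,0.5,0],"fingers":0.48},
  {"delta_rot":[0,0,0],"travel":[-0.04,0.5,0],"fingers":0.48},
])

```text
clock: 4.55
tcp_pos: [0.6341, -0.0442, 0.0049]
orientation: [0.0, 0.706, 0.708, 0.0]
wrist_force: [0.8, -0.5, 0.4]
finger_gap: 0.0222
grip_force: 0.1
```

>>> carry_out([
  {"delta_rot":[0,0,0],"travel":[-0.04,0.5,0],"fingers":0.48},
  {"delta_rot":[0,0,0],"travel":[-0.04,0.5,0],"fingers":0.48},
  {"delta_rot":[0,0,0],"travel":[-0.04,0.5,0],"fingers":0.48},
  {"delta_rot":[0,0,0],"travel":[-0.04,0.5,0],"fingers":0.48},
  {"delta_rot":[0,0,0],"travel":[-0.04,0.5,0],"fingers":0.48},
])

```text
clock: 5.18
tcp_pos: [0.6291, 0.0179, 0.0048]
orientation: [0.0, 0.706, 0.708, 0.0]
wrist_force: [0.8, -0.5, 1.4]
finger_gap: 0.0221
grip_force: 0.1
```

Run:
```python
from h import *
s=env.read_camera("side")["color"][:,:,::-1]; t=env.read_camera("top")["color"][:,:,::-1]
a=cv2.resize(s[140:260,220:400],(780,520)); cv2.imwrite("pics/s2.png",a)
print(env.get_state()["tcp_pos"],env.get_state()["wrist_force"])
```

```text
[0.62887982 0.01869733 0.00477643] [-0.28960022 -0.09207219  0.40562865]
```

View pics/s2.png

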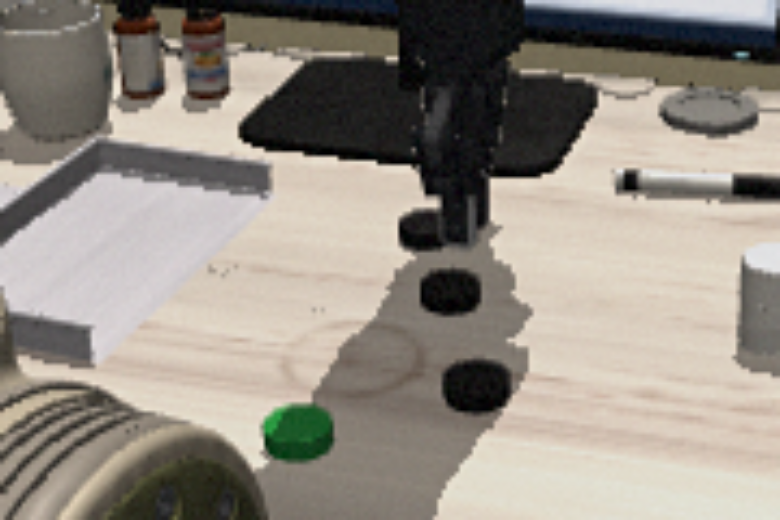

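The cap at crop (423,230) lies flat, cradled at the tips, and slides well. I'll continue into the tray, then back off and lift.

>>> carry_out([
  {"delta_rot":[0,0,0],"travel":[-0.04,0.5,0],"fingers":0.48},
  {"delta_rot":[0,0,0],"travel":[-0.04,0.5,0],"fingers":0.48},
  {"delta_rot":[0,0,0],"travel":[-0.04,0.5,0],"fingers":0.48},
  {"delta_rot":[0,0,0],"travel":[-0.04,0.5,0],"fingers":0.48},
  {"delta_rot":[0,0,0],"travel":[-0.04,0.5,0],"fingers":0.48},
])

```text
clock: 5.9
tcp_pos: [0.6241, 0.0806, 0.0048]
orientation: [0.0, 0.706, 0.708, 0.0]
wrist_force: [-0.7, -0.6, 0.4]
finger_gap: 0.0223
grip_force: 0.0
```

>>> carry_out([
  {"delta_rot":[0,0,0],"travel":[-0.04,0.5,0],"fingers":0.48},
  {"delta_rot":[0,0,0],"travel":[-0.04,0.5,0],"fingers":0.48},
  {"delta_rot":[0,0,0],"travel":[-0.04,0.5,0.02],"fingers":0.48},
  {"delta_rot":[0,0,0],"travel":[-0.04,0.4,0.02],"fingers":0.48},
  {"delta_rot":[0,0,0],"travel":[-0.04,0.4,0.02],"fingers":0.48},
])

```text
clock: 6.52
tcp_pos: [0.6192, 0.1378, 0.0063]
orientation: [0.0, 0.706, 0.708, 0.0]
wrist_force: [0.0, -0.3, -0.1]
finger_gap: 0.0222
grip_force: 0.1
```

>>> carry_out([
  {"delta_rot":[0,0,0],"travel":[-0.04,0.4,0],"fingers":0.48},
  {"delta_rot":[0,0,0],"travel":[-0.04,0.4,0],"fingers":0.48},
  {"delta_rot":[0,0,0],"travel":[-0.04,0.4,0],"fingers":0.48},
  {"delta_rot":[0,0,0],"travel":[-0.04,0.4,0],"fingers":0.48},
  {"delta_rot":[0,0,0],"travel":[-0.04,0.4,0],"fingers":0.48},
])

```text
clock: 7.15
tcp_pos: [0.6142, 0.1878, 0.0063]
orientation: [0.0, 0.706, 0.708, 0.0]
wrist_force: [0.4, -0.3, -0.1]
finger_gap: 0.0222
grip_force: 0.1
```

>>> carry_out([
  {"delta_rot":[0,0,0],"travel":[0,0.3,0],"fingers":0.48},
  {"delta_rot":[0,0,0],"travel":[0,0.1,0],"fingers":0.48},
  {"delta_rot":[0,0,0],"travel":[0,-0.3,0],"fingers":0.48},
  {"delta_rot":[0,0,0],"travel":[0,-0.6,0],"fingers":0.48},
  {"delta_rot":[0,0,0],"travel":[0,0,1],"fingers":0.48},
])

```text
clock: 7.78
tcp_pos: [0.6123, 0.1719, 0.0293]
orientation: [-0.001, 0.707, 0.707, -0.002]
wrist_force: [0.1, 0.6, 0.2]
finger_gap: 0.0222
grip_force: 0.0
```

>>> carry_out([
  {"delta_rot":[0,0,0],"travel":[0,0,1],"fingers":0.48},
  {"delta_rot":[0,0,0],"travel":[-0.24,-0.9,0],"fingers":0.48},
  {"delta_rot":[0,0,0],"travel":[-0.24,-0.9,0],"fingers":0.48},
  {"delta_rot":[0,0,0],"travel":[-0.24,-0.9,0],"fingers":0.48},
  {"delta_rot":[0,0,0],"travel":[-0.24,-0.9,0],"fingers":0.48},
])

```text
clock: 8.4
tcp_pos: [0.589, 0.0825, 0.0555]
orientation: [-0.001, 0.707, 0.707, -0.001]
wrist_force: [0.6, 0.4, 0.3]
finger_gap: 0.0221
grip_force: 0.0
```

>>> carry_out([
  {"delta_rot":[0,0,0],"travel":[-0.24,-0.9,0],"fingers":0.48},
  {"delta_rot":[0,0,0],"travel":[-0.24,-0.9,0],"fingers":0.48},
  {"delta_rot":[0,0,0],"travel":[-0.24,-0.9,0],"fingers":0.48},
  {"delta_rot":[0,0,0],"travel":[-0.24,-0.9,0],"fingers":0.48},
  {"delta_rot":[0,0,0],"travel":[-0.24,-0.9,0],"fingers":0.48},
])

```text
clock: 9.02
tcp_pos: [0.5592, -0.0296, 0.0559]
orientation: [-0.0, 0.707, 0.708, -0.0]
wrist_force: [-0.1, 0.3, 0.6]
finger_gap: 0.0223
grip_force: 0.0
```

>>> carry_out([
  {"delta_rot":[0,0,0],"travel":[-0.2,-0.9,0],"fingers":0.48},
  {"delta_rot":[0,0,0],"travel":[0,0,0],"fingers":0.48},
])

```text
clock: 9.28
tcp_pos: [0.5543, -0.0524, 0.056]
orientation: [-0.0, 0.708, 0.707, -0.0]
wrist_force: [0.1, 0.7, 1.6]
finger_gap: 0.0222
grip_force: 0.0
```

Run:
```python
from h import *
c=env.read_camera("top"); im=c["color"][:,:,::-1]
cv2.imwrite("pics/t2.png",cv2.resize(im[110:290,140:380],None,fx=3.3,fy=3.3,interpolation=cv2.INTER_CUBIC))
print(env.get_state()["tcp_pos"])
```

```text
[ 0.5545383  -0.05143288  0.05602553]
```

View pics/t2.png

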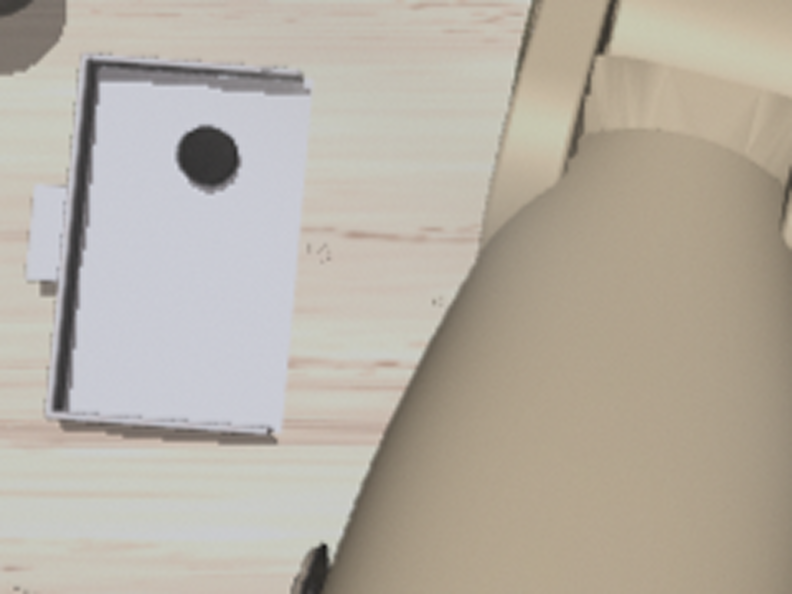

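Cap 1 sits at crop (208,157), flat and central in the tray depth (front edge at about x=305). Next is cap 2, with the same profile straight along y.

>>> carry_out([
  {"delta_rot":[0,0,0],"travel":[0,0,-1],"fingers":0.48},
  {"delta_rot":[0,0,0],"travel":[0,0,-0.7],"fingers":0.48},
  {"delta_rot":[0,0,0],"travel":[0,0,-0.3],"fingers":0.48},
  {"delta_rot":[0,0,0],"travel":[0,0,-0.06],"fingers":0.48},
  {"delta_rot":[0,0,0],"travel":[0,0.4,0],"fingers":0.48},
])

```text
clock: 9.95
tcp_pos: [0.5558, -0.0404, 0.0053]
orientation: [0.0, 0.707, 0.708, 0.0]
wrist_force: [0.3, 0.9, 0.2]
finger_gap: 0.022
grip_force: 0.0
```

>>> carry_out([
  {"delta_rot":[0,0,0],"travel":[0,0.4,0],"fingers":0.48},
  {"delta_rot":[0,0,0],"travel":[0,0.5,0],"fingers":0.48},
  {"delta_rot":[0,0,0],"travel":[0,0.5,0],"fingers":0.48},
  {"delta_rot":[0,0,0],"travel":[0,0.5,0],"fingers":0.48},
  {"delta_rot":[0,0,0],"travel":[0,0.5,0],"fingers":0.48},
])

```text
clock: 10.58
tcp_pos: [0.5552, 0.0206, 0.0049]
orientation: [0.0, 0.706, 0.708, 0.0]
wrist_force: [-0.2, -0.8, -0.3]
finger_gap: 0.0224
grip_force: 0.1
```

>>> carry_out([
  {"delta_rot":[0,0,0],"travel":[0,0.5,0],"fingers":0.48},
  {"delta_rot":[0,0,0],"travel":[0,0.5,0],"fingers":0.48},
  {"delta_rot":[0,0,0],"travel":[0,0.5,0],"fingers":0.48},
  {"delta_rot":[0,0,0],"travel":[0,0.5,0],"fingers":0.48},
  {"delta_rot":[0,0,0],"travel":[0,0.5,0],"fingers":0.48},
])

```text
clock: 11.2
tcp_pos: [0.5552, 0.0829, 0.0048]
orientation: [0.0, 0.706, 0.708, 0.0]
wrist_force: [-0.4, -0.9, 0.1]
finger_gap: 0.0222
grip_force: 0.1
```

>>> carry_out([
  {"delta_rot":[0,0,0],"travel":[0,0.5,0],"fingers":0.48},
  {"delta_rot":[0,0,0],"travel":[0,0.5,0],"fingers":0.48},
  {"delta_rot":[0,0,0],"travel":[0,0.5,0.02],"fingers":0.48},
  {"delta_rot":[0,0,0],"travel":[0,0.5,0.02],"fingers":0.48},
  {"delta_rot":[0,0,0],"travel":[0,0.4,0.02],"fingers":0.48},
])

```text
clock: 11.82
tcp_pos: [0.5552, 0.143, 0.0063]
orientation: [0.0, 0.706, 0.708, 0.0]
wrist_force: [0.5, -0.8, 0.2]
finger_gap: 0.0222
grip_force: 0.0
```

>>> carry_out([
  {"delta_rot":[0,0,0],"travel":[0,0.4,0],"fingers":0.48},
  {"delta_rot":[0,0,0],"travel":[0,0.4,0],"fingers":0.48},
  {"delta_rot":[0,0,0],"travel":[0,0.4,0],"fingers":0.48},
  {"delta_rot":[0,0,0],"travel":[0,0.4,0],"fingers":0.48},
  {"delta_rot":[0,0,0],"travel":[0,0.4,0],"fingers":0.48},
])

```text
clock: 12.45
tcp_pos: [0.5552, 0.1928, 0.0063]
orientation: [0.0, 0.706, 0.708, 0.0]
wrist_force: [-0.4, -0.1, -0.5]
finger_gap: 0.0224
grip_force: 0.1
```

>>> carry_out([
  {"delta_rot":[0,0,0],"travel":[0,0.2,0],"fingers":0.48},
  {"delta_rot":[0,0,0],"travel":[0,0.1,0],"fingers":0.48},
  {"delta_rot":[0,0,0],"travel":[0,-0.3,0],"fingers":0.48},
  {"delta_rot":[0,0,0],"travel":[0,-0.6,0],"fingers":0.48},
  {"delta_rot":[0,0,0],"travel":[0,0,1],"fingers":0.48},
])

```text
clock: 13.08
tcp_pos: [0.5532, 0.1747, 0.0296]
orientation: [-0.001, 0.707, 0.707, -0.002]
wrist_force: [-0.6, 0.4, -0.2]
finger_gap: 0.0223
grip_force: 0.0
```

>>> carry_out([
  {"delta_rot":[0,0,0],"travel":[0,0,1],"fingers":0.48},
  {"delta_rot":[0,0,0],"travel":[-0.35,-0.98,0],"fingers":0.48},
  {"delta_rot":[0,0,0],"travel":[-0.35,-0.98,0],"fingers":0.48},
  {"delta_rot":[0,0,0],"travel":[-0.35,-0.98,0],"fingers":0.48},
  {"delta_rot":[0,0,0],"travel":[-0.35,-0.98,0],"fingers":0.48},
])

```text
clock: 13.7
tcp_pos: [0.5197, 0.0771, 0.0564]
orientation: [0.0, 0.707, 0.707, -0.0]
wrist_force: [-0.7, -0.2, -1.2]
finger_gap: 0.0221
grip_force: 0.0
```

>>> carry_out([
  {"delta_rot":[0,0,0],"travel":[-0.35,-0.98,0],"fingers":0.48},
  {"delta_rot":[0,0,0],"travel":[-0.35,-0.98,0],"fingers":0.48},
  {"delta_rot":[0,0,0],"travel":[-0.35,-0.98,0],"fingers":0.48},
  {"delta_rot":[0,0,0],"travel":[-0.35,-0.98,0],"fingers":0.48},
  {"delta_rot":[0,0,0],"travel":[-0.35,-0.98,0],"fingers":0.48},
])

```text
clock: 14.32
tcp_pos: [0.4756, -0.0453, 0.0564]
orientation: [0.0, 0.707, 0.707, -0.0]
wrist_force: [0.3, 0.3, -0.6]
finger_gap: 0.0224
grip_force: 0.0
```

>>> carry_out([
  {"delta_rot":[0,0,0],"travel":[-0.35,-0.98,0],"fingers":0.48},
  {"delta_rot":[0,0,0],"travel":[-0.35,-0.98,0],"fingers":0.48},
  {"delta_rot":[0,0,0],"travel":[0,0,-0.4],"fingers":0.48},
  {"delta_rot":[0,0,0],"travel":[0,0,0],"fingers":0.48},
])

```text
clock: 14.82
tcp_pos: [0.4579, -0.0923, 0.0454]
orientation: [-0.001, 0.707, 0.707, -0.0]
wrist_force: [0.1, 0.1, 0.4]
finger_gap: 0.0221
grip_force: 0.0
```

Run:
```python
from h import *
c=env.read_camera("top"); im=c["color"][:,:,::-1]; s=env.read_camera("side")["color"][:,:,::-1]
cv2.imwrite("pics/t3.png",np.hstack([cv2.resize(im[110:260,140:260],(400,500)),cv2.resize(s[140:265,260:360],(400,500))]))
print(env.get_state()["tcp_pos"])
```

```text
[ 0.45867795 -0.09188632  0.04601017]
```

View pics/t3.png

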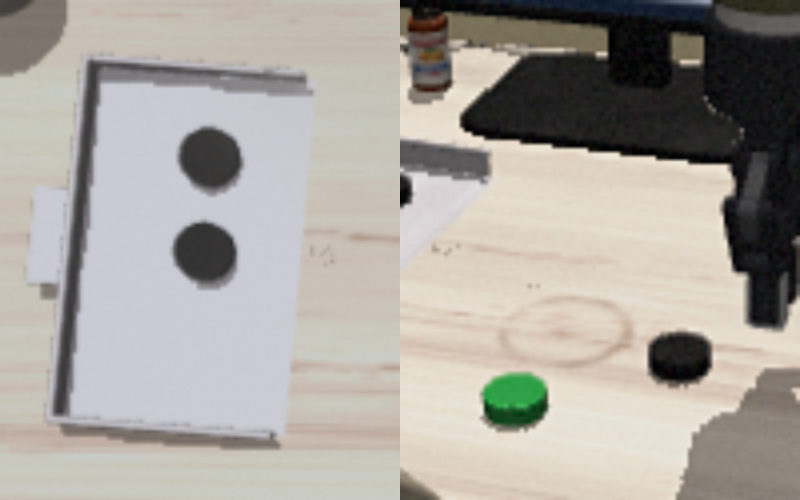

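Caps 1 (211,157) and 2 (205,251) lie flat in the tray. The fingers are above and to the right of cap 3 at (680,355). Pushing cap 3, easing to +x.

>>> carry_out([
  {"delta_rot":[0,0,0],"travel":[0,0,-1],"fingers":0.48},
  {"delta_rot":[0,0,0],"travel":[0,0,-0.5],"fingers":0.48},
  {"delta_rot":[0,0,0],"travel":[0,0,-0.14],"fingers":0.48},
  {"delta_rot":[0,0,0],"travel":[0,0.4,0],"fingers":0.48},
  {"delta_rot":[0,0,0],"travel":[0,0.4,0],"fingers":0.48},
])

```text
clock: 15.55
tcp_pos: [0.4594, -0.0717, 0.0058]
orientation: [0.0, 0.706, 0.708, 0.0]
wrist_force: [0.1, -0.4, 0.1]
finger_gap: 0.0224
grip_force: 0.0
```

>>> carry_out([
  {"delta_rot":[0,0,0],"travel":[0.05,0.5,0],"fingers":0.48},
  {"delta_rot":[0,0,0],"travel":[0.05,0.5,0],"fingers":0.48},
  {"delta_rot":[0,0,0],"travel":[0.05,0.5,0],"fingers":0.48},
  {"delta_rot":[0,0,0],"travel":[0.05,0.5,0],"fingers":0.48},
  {"delta_rot":[0,0,0],"travel":[0.05,0.5,0],"fingers":0.48},
])

```text
clock: 16.18
tcp_pos: [0.4653, -0.009, 0.0053]
orientation: [0.0, 0.706, 0.708, 0.0]
wrist_force: [0.6, -1.2, 0.3]
finger_gap: 0.0217
grip_force: 0.2
```

>>> carry_out([
  {"delta_rot":[0,0,0],"travel":[0.05,0.5,0],"fingers":0.48},
  {"delta_rot":[0,0,0],"travel":[0.05,0.5,0],"fingers":0.48},
  {"delta_rot":[0,0,0],"travel":[0.05,0.5,0],"fingers":0.48},
  {"delta_rot":[0,0,0],"travel":[0.05,0.5,0],"fingers":0.48},
  {"delta_rot":[0,0,0],"travel":[0.05,0.5,0],"fingers":0.48},
])

```text
clock: 16.8
tcp_pos: [0.4716, 0.0535, 0.0053]
orientation: [0.0, 0.706, 0.708, 0.0]
wrist_force: [-0.1, -0.5, 0.0]
finger_gap: 0.0222
grip_force: 0.2
```

>>> carry_out([
  {"delta_rot":[0,0,0],"travel":[0.05,0.5,0],"fingers":0.48},
  {"delta_rot":[0,0,0],"travel":[0.05,0.5,0],"fingers":0.48},
  {"delta_rot":[0,0,0],"travel":[0.05,0.5,0],"fingers":0.48},
  {"delta_rot":[0,0,0],"travel":[0.05,0.5,0],"fingers":0.48},
  {"delta_rot":[0,0,0],"travel":[0.05,0.5,0],"fingers":0.48},
])

```text
clock: 17.42
tcp_pos: [0.4778, 0.116, 0.0053]
orientation: [0.0, 0.706, 0.708, 0.0]
wrist_force: [0.4, 0.4, 0.4]
finger_gap: 0.0219
grip_force: 0.2
```

>>> carry_out([
  {"delta_rot":[0,0,0],"travel":[0.05,0.5,0.02],"fingers":0.48},
  {"delta_rot":[0,0,0],"travel":[0.05,0.5,0.02],"fingers":0.48},
  {"delta_rot":[0,0,0],"travel":[0.05,0.4,0.02],"fingers":0.48},
  {"delta_rot":[0,0,0],"travel":[0.05,0.4,0],"fingers":0.48},
  {"delta_rot":[0,0,0],"travel":[0.05,0.4,0],"fingers":0.48},
])

```text
clock: 18.05
tcp_pos: [0.4841, 0.1707, 0.0068]
orientation: [0.0, 0.706, 0.708, 0.0]
wrist_force: [0.5, -0.4, 0.2]
finger_gap: 0.0222
grip_force: 0.1
```

>>> carry_out([
  {"delta_rot":[0,0,0],"travel":[0.05,0.4,0],"fingers":0.48},
  {"delta_rot":[0,0,0],"travel":[0.05,0.4,0],"fingers":0.48},
  {"delta_rot":[0,0,0],"travel":[0,0.3,0],"fingers":0.48},
  {"delta_rot":[0,0,0],"travel":[0,0.1,0],"fingers":0.48},
  {"delta_rot":[0,0,0],"travel":[0,-0.3,0],"fingers":0.48},
])

```text
clock: 18.68
tcp_pos: [0.4864, 0.1928, 0.0068]
orientation: [0.0, 0.706, 0.708, 0.0]
wrist_force: [0.3, 0.1, -0.0]
finger_gap: 0.0221
grip_force: 0.0
```

>>> carry_out([
  {"delta_rot":[0,0,0],"travel":[0,-0.6,0],"fingers":0.48},
  {"delta_rot":[0,0,0],"travel":[0,0,1],"fingers":0.48},
  {"delta_rot":[0,0,0],"travel":[0,0,1],"fingers":0.48},
  {"delta_rot":[0,0,0],"travel":[0,-0.9,1],"fingers":0.48},
  {"delta_rot":[0,0,0],"travel":[0,-0.9,0],"fingers":0.48},
])

```text
clock: 19.3
tcp_pos: [0.488, 0.1312, 0.084]
orientation: [0.001, 0.707, 0.708, 0.002]
wrist_force: [1.2, -0.3, -0.5]
finger_gap: 0.0226
grip_force: 0.0
```

>>> carry_out([
  {"delta_rot":[0,0,0],"travel":[0,-0.9,0],"fingers":0.48},
  {"delta_rot":[0,0,0],"travel":[0,-0.9,0],"fingers":0.48},
  {"delta_rot":[0,0,0],"travel":[0,-0.9,0],"fingers":0.48},
  {"delta_rot":[0,0,0],"travel":[0,-0.9,0],"fingers":0.48},
  {"delta_rot":[0,0,0],"travel":[0,-0.9,0],"fingers":0.48},
])

```text
clock: 19.92
tcp_pos: [0.4859, 0.0182, 0.0818]
orientation: [0.0, 0.707, 0.707, -0.0]
wrist_force: [0.6, 1.1, 0.3]
finger_gap: 0.0224
grip_force: 0.0
```

>>> carry_out([
  {"delta_rot":[0,0,0],"travel":[0,-0.9,0],"fingers":0.48},
  {"delta_rot":[0,0,0],"travel":[0,-0.5,0],"fingers":0.48},
  {"delta_rot":[0,0,0],"travel":[0,0,0],"fingers":0.48},
])

```text
clock: 20.3
tcp_pos: [0.4862, -0.016, 0.0818]
orientation: [-0.0, 0.707, 0.707, 0.0]
wrist_force: [-0.2, 0.2, -0.8]
finger_gap: 0.0222
grip_force: 0.0
```

Run:
```python
from h import *
c=env.read_camera("top"); im=c["color"][:,:,::-1]; s=env.read_camera("side")["color"][:,:,::-1]
cv2.imwrite("pics/t4.png",np.hstack([cv2.resize(im[110:260,140:260],(400,500)),cv2.resize(s[140:290,200:320],(400,500))]))
```

```text
(no output)
```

View pics/t4.png

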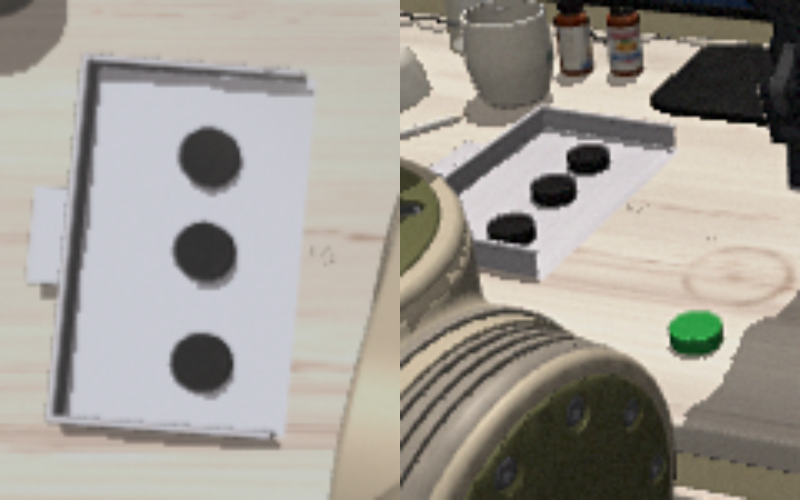

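All three caps lie flat and wholly inside the tray, at (211,157), (205,251) and (202,362), and the green one hasn't moved. The arm is clear, so I'm handing in.

```bash
python3 -c "
from workcell import env
print(env.hand_in())"
```

```text
the job is handed in; nothing more can be done
None
```

All three black caps were pushed flat and wholly inside the tray, and the job was handed in at about 20 s of the 64 s limit; the arm stayed clear of the tube, dish and tape, and the green cap was not touched.

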